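# Press a watch back home on the bench lever press

### The arm

A 6-joint arm with a two-finger parallel gripper is mounted at the origin on the work surface. World frame = base frame: x ahead of the robot, y to its left, z up, the work surface at z = 0. Lengths are in m, angles in rad, forces in N, time in s.
With the tool pointing down it reaches from about 0.25 to 0.725 m from the base axis. Payload 4 kg.
Tool frame: the origin (TCP) lies between the finger pads, 19 mm behind the fingertips; this is the grasp point; z points along the fingers, y is the line along which they close (so a half turn about z gives the same grasp; the last joint's range is limited). The gripper opens to 85 mm and grips with 20 to 120 N. Pads are 22 mm wide; open, the fingers measure 114 mm over their backs; the gripper's body (76 mm by 85 mm) begins 54 mm behind the grasp point. The pads swing forward as they close: fully open they stand 13 mm farther back than shut.
Start: joints at [-1.185, 0.241, 0.005, 1.335, 0, 1.571], TCP at [0.188, -0.463, 0.25] pointing down, gripper open.
Joint ranges: [-2.72, 2.72], [-1.05, 1.87], [-1.09, 1.28], [-1.99, 2.15], [-1.42, 1.44], [-3.14, 3.14]. Speed limits (rad/s): [2.79, 2.79, 3.14, 3.14, 3.14, 3.14].

### API

Orientations are given as a unit quaternion [x, y, z, w].
In Python, from workcell import get_obs, camera, job_done, silhouettes gives the robot as it stands. The module is installed in compiled form; this text tells all that it offers.
- The arm moves only by the tool drive_tool, never from a script. Its argument "increments" is a list of rows, each a list of 3 entries, a list of its own where there are three numbers: the shift along the world's x, y, z in mm, then the turn, a rotation vector about the world's x, y, z in degrees, then the opening, from 0 (shut) to 1 (fully open). A call has 1 to 8 rows; each row shifts and turns the commanded pose from where the row before left it; what a row does not reach is not made up. A row lasts 1/12 s, in which the tool goes at most 41.7 mm and 7.16 degrees, less where a joint would pass 70% of its speed; a pose out of reach is approached as far as the arm can. A call is refused whole if a number of a shift passes 41.7 or a number of a turn 7.16, either way. A call with a gripper value outside its range is refused whole. The fingers move at their own pace and stop on an object; the grip force is fixed at half the most. Time passes only in rows, so rows that do not move let the fingers close. It gives the time, the measured TCP pose, the force, the opening and the grip force at its end, in the units of the state.
- get_obs(): the state, without advancing time (a new reading comes with each control period).
- camera(name): name is "side" or "top" or "wrist"; returns a dict with "image" (384x512x3 uint8, red, green, blue), "K" (3x3 intrinsics, pixels), "view" (4x4, takes a point from world to camera coordinates). Camera axes: x right, y down, z forward; pixel columns grow to the right and rows downward; lengths in m; the calibration is good to about 2 mm. A picture is of the moment at which its call begins. There is no depth.
- job_done(): hands the job in; it is judged then, once.
Trained networks look in a picture, given as the dict that the camera call returned (one of the last four; its "shot" number tells which), for a name from the list of things; names that differ only in an ending like _2 or _b are one class to them, and where a whole thing is asked for, a point or a joint stands for the part that bears it (a point fixed in the world has none). Each returns a list of dicts, best first, with "conf" (0 to 1); they miss things now and then, are a little off and sometimes report something else, mostly with a low value. They report only what shows in the picture. A call takes as long as a camera call.
- silhouettes(query, picture): "region" (384x512 bool, what is visible of it) and "bbox" ([left, top, right, bottom] in pixels, round what is visible of it).
The state is a dict: "clock": time; "joint_pos": joint angles; "joint_vel": joint speeds; "tau": joint torques, N m; "eef_pos": TCP position; "tool_rot": TCP orientation; "ft_force": force on the tool from outside, world axes, zero at the start; "ft_torque": the same for the moment, N m; "grip_width": finger opening in m; "grasp_force": force on a finger pad.
Only numpy, scipy, OpenCV 4.12 (cv2) and the standard library are available. Lean on these libraries where they do the work, as an engineer would, in place of code of your own. Each camera call takes 0.05 s, during which the arm holds its last target. There are 200 camera calls.

### The job

A wristwatch lies face down in the bench press with its back laid on it, still standing proud. First tighten the left clamp nut of the die plate by hand, clockwise until it comes up solid; then flip the safety catch from under the lever, all the way out to the right, and leave it there; then pull the lever down by its handle until the ram has pressed the back fully home. Finish while still holding the lever down there, since its spring lifts it when let go, and do not push the other things on the bench about.

Things in the scene. Friction and masses are not known exactly. Their poses are not given: they have to be found in the camera images.
- press: Bench lever press bolted down, front to the robot at yaw 0: grey bed 225 x 210 x 30 high, column and head at the rear. Origin on the bench under the ram axis; x to its rear, y to its left, z up. Points (x,y,z) below: mm in this frame. Head x -26..98, y +-25, z 140..195, its nose y +-16, z up to 178, out to x -50; column x 48..98. Bed x -125..100, y +-105
- watch (a point): The watch, face down in a cup die on the ram axis, press (0, 0, 70). The steel die plate under it (top z 42) is held by two alike strap clamps with hex nuts: at x -70, y 82 the left one, loose; at x -70, y -82 the right one, already tight, leave it
- nut_grip (a point): Middle of the left clamp nut, press (-70, 82, 70). Hex, vertical axis, 24 across flats, z 56 to 80; under it a 22 wide strap lying along x, top z 54; through it a 15 dia stud up to z 92. Grip two flats from above with the TCP at about z 79
- clamp_nut (a joint): Turn of the left nut (rad), grows CLOCKWISE seen from above = tightening. Starts 0 to 0.4, comes up solid at 1.35; tight above 1.23. Needs 0.25 N m, stays where left. At 0 two flats face press +y and -y, the others every 60 deg; they turn with it
- catch_hinge (a point): Hinge of the safety catch, press (-35, -6, 183); its axis lies along press x
- catch_thumb (a point): Centre of the catch's thumb piece, a steel bar 13 dia, 26 long along press x, on an arm 8 thick, 16 wide. Engaged: press (-35, -18, 295), standing just right of the lever, whose top is at z 261 there. Push it to the right (press -y) with the fingertips from above the lever, then on down round its hinge
- catch (a joint): Swing of the catch (rad). 0 (start 0 to 0.08): upright, its prop under the lever stops the lever within 0.06 rad. Grows as the thumb piece swings to the right and down, to 1.45 (lying level). Out: above 1.0. Friction 0.12 N m: stays where left
- lever_hinge (a point): Hinge of the lever, press (50, 0, 205), axis along press y. The lever is a 16 x 16 steel bar running forward over ram and catch in the plane y = 0
- lever_handle: Black rubber handle at the lever's front end, 24 dia, 100 long along the lever. Origin at its centre, 230 mm from lever_hinge: press (-153, 0, 313) at lever 0, press (-180, 0, 205) at lever 0.49. Axes those of the press at lever 0; the grip revolves stiffly on the bar
- lever (a joint): Swing of the lever (rad), grows DOWNWARD. 0 (start): up, front end rising 28 deg. The ram goes down 45 mm per rad, meets the back at about 0.43 and has it home at about 0.49 (lever level), where it stops solid. A spring lifts it when let go: 2 N at the handle at the top, 7 N at the bottom, some 6 N more while the back goes in; up to 25 N is fine
- case_back (a joint): Travel (m) of the watch's press-fit back, a 33 dia steel disc under the ram: 0 to 0.0006 at the start, standing proud, its top at press z 73; 0.0025 fully home (home: above 0.002). The ram needs 30 N to push it in; it stays in. Too small to read well: go by the lever
- pocket_watch: Bystander, on the bench left of the press: steel pocket watch lying flat, disc 48 dia x 13 high with crown and bow; origin at the middle of its underside
- loupe: Bystander, on the bench in front of the press, left of the lever: black eye loupe, 34 dia x 30 high; origin at the middle of its underside
- spare_die: Bystander, on the bench in front of the press, right of the lever: white plastic spare press die, 44 dia x 22 high; origin at the middle of its underside
- parts_dish: Bystander, on the bench right of the press: small steel dish, 68 dia x 22 high; origin at the middle of its underside
- glue_bottle: Bystander, far left: white squeeze bottle, 34 dia x 85 high; origin at the middle of its underside
- tweezers: Bystander, far left: steel tweezers lying flat, 130 long x 9 high; origin at the middle of its underside
- screwdriver: Bystander, far right: screwdriver lying flat, 140 long; origin at the middle of its underside

How it is judged:
By the outcome, as a careful person would: the job done as asked, in the order asked, and still so for the second after the job is handed in, while the arm keeps its last pose, push and grip.
It also fails if it takes over 61 s, if anything falls off the work surface, if the arm or the gripper's body presses on something with over 40 N, if the wrist force passes 120 N, or if a joint passes its speed limit or range.

## Working session

There is one attempt and no reset: what is moved stays moved. The work goes in short steps, Python scripts to look and compute and a tool call to move; the robot and the scene stay as the last step left them, time stands still between calls to the robot, and variables do not carry over. Pictures are saved under pics/ and viewed, at most 10 in all, crops included, and the job is handed in when it is done.

Besides the shell and the picture viewer there is one more tool, called as name(argument=value, ...) on one line, values as JSON. drive_tool: Moves the arm, as the interface text tells. Its arguments: {"type":"object","properties":{"increments":{"type":"array"}},"required":["increments"]}

```bash
mkdir -p pics; cat > h.py <<'E'
from workcell import get_obs, camera, job_done, silhouettes
import numpy as np, cv2
def save(c,n): cv2.imwrite('pics/'+n,c["image"][:,:,::-1])
def proj(c,P):
    P=np.atleast_2d(P); V=np.array(c["view"]); q=P@V[:3,:3].T+V[:3,3]; q=q@np.array(c["K"]).T
    return q[:,:2]/q[:,2:]
E
python3 - <<'E'
from h import *
o=get_obs(); print(o)
for n in ["side","top"]:
    c=camera(n); save(c,n+'1.png'); print(n,np.round(c["K"],1).tolist(),np.round(c["view"],3).tolist())
    for q in ["press","lever_handle","clamp_nut","catch","watch","lever","nut_grip","pocket_watch","loupe","spare_die","parts_dish"]:
        try:
            for s in silhouettes(q,c)[:2]: 
                m=s["region"]; y,x=np.nonzero(m); print(q,round(s["conf"],2),s["bbox"],x.mean().round(1),y.mean().round(1),m.sum())
        except Exception as e: print(q,e)
E
```

```text
{'clock': 0.0, 'joint_pos': array([-1.18498783e+00,  2.41392792e-01,  3.74342152e-03,  1.33520584e+00,
        1.45724510e-05,  1.57081706e+00]), 'joint_vel': array([0.00183157, 0.0006045 , 0.00090072, 0.00084818, 0.00057626,
       0.00034663]), 'tau': array([-5.10213049e-04, -3.72314930e+01,  2.52411246e+01,  1.71601254e-02,
        1.25324841e-04, -1.96683608e-06]), 'eef_pos': array([ 0.18793722, -0.46270211,  0.24913033]), 'tool_rot': array([ 9.81453071e-01,  1.91699792e-01, -1.90213684e-04, -1.01174167e-03]), 'ft_force': array([-0.64465776, -0.14081255, -0.52502256]), 'ft_torque': array([0.01341093, 0.01033754, 0.03656569]), 'grasp_force': 0.0, 'grip_width': 0.08515751157222891}
side [[381.1, 0.0, 261.2], [0.0, 381.1, 195.3], [0.0, 0.0, 1.0]] [[-0.918, -0.398, -0.003, 0.483], [-0.238, 0.556, -0.797, 0.283], [0.318, -0.73, -0.605, 1.131], [0.0, 0.0, 0.0, 1.0]]
press 0.75 [183.1, 166.6, 284.6, 273.0] 222.7 230.3 5532
lever_handle 0.73 [250.8, 164.1, 285.0, 183.0] 266.5 172.5 284
clamp_nut 0.53 [235.2, 248.0, 242.5, 258.5] 237.6 253.6 81
catch 0.76 [219.8, 172.9, 233.6, 204.9] 228.
[... 499 characters left out ...]
, 0.021, -0.036], [-0.983, -0.025, -0.181, 0.546], [0.182, -0.017, -0.983, 1.406], [0.0, 0.0, 0.0, 1.0]]
press 0.9 [192.8, 116.2, 263.2, 197.2] 225.6 159.0 3971
lever_handle 0.47 [228.1, 168.6, 246.2, 198.9] 236.5 182.6 264
lever_handle 0.25 [272.4, 151.4, 292.9, 165.8] 282.3 156.3 253
watch 0.62 [190.8, 118.3, 261.3, 201.2] 225.8 159.2 3904
nut_grip 0.79 [190.8, 115.4, 261.9, 197.4] 225.7 159.0 3871
nut_grip 0.69 [226.3, 138.5, 237.4, 158.6] 231.8 146.5 92
pocket_watch 0.47 [179.1, 176.8, 191.1, 192.4] 184.3 184.2 140
loupe 0.62 [206.1, 213.2, 216.4, 228.2] 210.2 218.2 69
spare_die 0.57 [262.7, 188.3, 274.3, 204.4] 267.8 197.4 143
parts_dish 0.52 [272.9, 147.5, 292.8, 163.5] 282.3 155.8 270
```

```bash
python3 - <<'E'
import cv2,numpy as np
a=cv2.imread('pics/side1.png')[130:330,150:350]; b=cv2.imread('pics/top1.png')[80:280,150:350]
cv2.imwrite('pics/c1.png',np.hstack([cv2.resize(x,(400,400),interpolation=cv2.INTER_CUBIC) for x in (a,b)]))
E
```

```text
(no output)
```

View pics/c1.png

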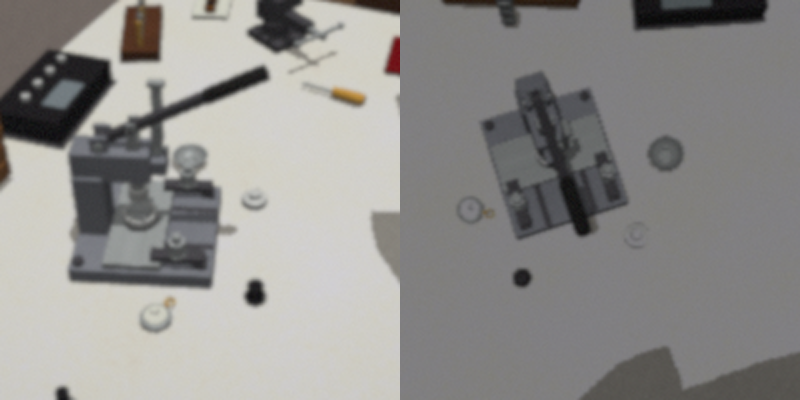

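The left half is the side view: press with lever end at px (284,166), left nut (238,250) and catch top (228,171). The right half is the top view: bed corners near (190,141), (244,124), (264,181) and (209,199). Next I'll fit the press pose to these points.

```bash
cat >> h.py <<'E'
from scipy.optimize import least_squares
def T(p,P):
    P=np.atleast_2d(P)/1000.; c,s=np.cos(p[2]),np.sin(p[2])
    return P@np.array([[c,s,0],[-s,c,0],[0,0,1]])+[p[0],p[1],0]
def hand(a,r=230): # lever axis point at swing a, radius r
    t=np.arctan2(108,203)-a; return [50-r*np.cos(t),0,205+r*np.sin(t)]
E
python3 - <<'E'
from h import *
S=camera("side");t=camera("top")
top=[((100,105,30),(190.5,141)),((100,-105,30),(244.5,124.5)),((-125,-105,30),(264,181.5)),((-125,105,30),(209.5,199)),((-153,0,313),(236.5,182.6)),(hand(0,280),(242,195))]
side=[((-125,105,0),(256,272.5)),((-125,-105,30),(260,223.5)),(hand(0,280),(284,166)),((-70,82,72),(238,253)),((-35,-18,298),(228,172)),((-153,0,313),(266.5,172.5))]
def f(p): return np.concatenate([(proj(c,T(p,[k[0] for k in L]))-[k[1] for k in L]).ravel() for c,L in((t,top),(S,side))])
r=least_squares(f,[.6,.05,.3],loss='soft_l1'); p=r.x; print(p,np.degrees(p[2])); print(f(p).reshape(-1,2).round(1).tolist())
print(T(p,[[-70,82,79],[-35,-18,295],[-153,0,313],[-180,0,205]]).round(4).tolist())
for q,z in(("loupe",15),("spare_die",11),("pocket_watch",6),("parts_dish",11)):
    for c in (t,S):
        s=silhouettes(q,c)
        if s:
            y,x=np.nonzero(s[0]["region"]); g=least_squares(lambda v:(proj(c,[v[0],v[1],z/1000])-[x.mean(),y.mean()]).ravel(),[.5,0]).x; print(q,g.round(3),s[0]["conf"])
E
```

```text
[0.63677503 0.08107914 0.33975772] 19.46668333353768
[[-1.3, -0.6], [0.0, -1.1], [0.1, -0.5], [-1.9, 0.1], [0.3, 0.6], [-0.5, 1.5], [-0.0, 1.7], [0.7, -1.2], [-0.5, -0.7], [0.3, -1.4], [-0.7, -0.8], [1.1, -0.7]]
[[0.5434, 0.1351, 0.079], [0.6098, 0.0524, 0.295], [0.4925, 0.0301, 0.313], [0.4671, 0.0211, 0.205]]
loupe [0.418 0.128] 0.49
loupe [0.666 0.012] 0.63
spare_die [ 0.498 -0.074] 0.64
pocket_watch [0.539 0.226] 0.59
pocket_watch [0.536 0.223] 0.46
parts_dish [ 0.65  -0.125] 0.75
parts_dish [0.405 0.408] 0.75
```

drive_tool(increments=[[[10, 37, 3], [0, 0, 7], 1], [[10, 37, 3], [0, 0, 7], 1], [[10, 37, 3], [0, 0, 7], 1], [[10, 37, 3], [0, 0, 7], 1], [[10, 37, 3], [0, 0, 7], 1], [[10, 37, 3], [0, 0, 7], 1], [[10, 37, 3], [0, 0, 7], 1], [[10, 37, 3], [0, 0, 7], 1]])

```text
clock: 2.37
eef_pos: [0.268, -0.1656, 0.2744]
tool_rot: [0.775, 0.632, 0.0, 0.001]
ft_force: [1.6, -0.3, 0.7]
grip_width: 0.0854
grasp_force: 0.0
```

drive_tool(increments=[[[10, 37, 3], [0, 0, 7], 1], [[10, 37, 3], [0, 0, 7], 1], [[10, 37, 3], [0, 0, 7], 1], [[10, 37, 0], [0, 0, 7], 1], [[10, 37, 0], [0, 0, 7], 1], [[10, 37, 0], [0, 0, 7], 1], [[20, 35, 0], [0, 0, 7], 1], [[30, 25, 0], [0, 0, 0], 1]])

```text
clock: 3.03
eef_pos: [0.3771, 0.1177, 0.2836]
tool_rot: [0.442, 0.897, 0.001, 0.0]
ft_force: [0.2, -1.4, 1.0]
grip_width: 0.0852
grasp_force: 0.0
```

drive_tool(increments=[[[35, 8, -15], [0, 0, 0], 1], [[35, 5, -20], [0, 0, 0], 1], [[35, 3, -25], [0, 0, 0], 1], [[25, 0, -30], [0, 0, 0], 1], [[0, 0, 0], [0, 0, 0], 1]])

```text
clock: 3.45
eef_pos: [0.508, 0.1302, 0.1857]
tool_rot: [0.446, 0.895, -0.003, -0.004]
ft_force: [-0.9, -1.2, -0.6]
grip_width: 0.0852
grasp_force: 0.0
```

```bash
python3 - <<'E'
from h import *
o=get_obs();print(o["clock"],o["eef_pos"],o["tool_rot"],o["joint_pos"].round(3))
c=camera("wrist"); np.savez('w1.npz',K=c["K"],view=c["view"],image=c["image"])
p=[.6368,.0811,.3398]
im=c["image"][:,:,::-1].copy()
cv2.imwrite('pics/w1.png',im)
P=proj(c,T(p,[[-70,82,80],[-70,82,92],[-125,105,30],[-70,-82,92],[0,0,73]])); print(P.round(1).tolist())
for s in silhouettes("clamp_nut",c): 
    y,x=np.nonzero(s["region"]); print(s["conf"],s["bbox"],x.mean(),y.mean())
E
```

```text
3.45 [0.50799309 0.13022889 0.18569913] [ 0.44564677  0.89519453 -0.00349994 -0.00366868] [ 0.251  0.332 -0.041  1.208 -0.     1.175]
[[293.7, 216.8], [295.3, 222.3], [245.6, 163.0], [240.9, 360.4], [329.6, 303.0]]
0.93 [282.1, 191.3, 309.3, 228.0] 292.29637096774195 207.0866935483871
0.19 [200.0, 162.0, 442.1, 384.0] 307.79554947695266 257.7455365393856
```

View pics/w1.png

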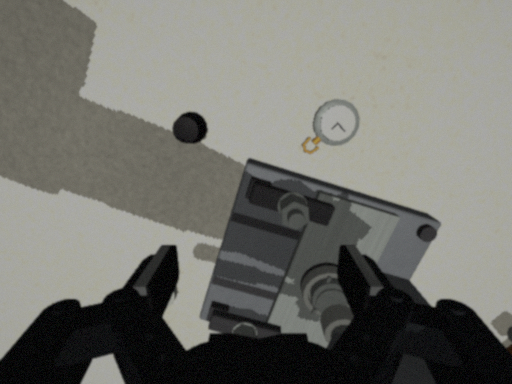

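The wrist view shows the left nut and stud at about (293,210), bed front-left corner (250,160), rear-left corner (438,219) and front-right corner (203,318). I'll crop the nut and refine the pose.

```bash
python3 - <<'E'
from h import *
c=dict(np.load('w1.npz')); im=c["image"][:,:,::-1]
# refine pose
pts=[((-125,105,30),(250,160)),((100,105,30),(438.5,219)),((-125,-105,30),(203,318))]
f=lambda p:(proj(c,T(p,[k[0] for k in pts]))-[k[1] for k in pts]).ravel()
r=least_squares(f,[.6368,.0811,.3398]);p=r.x;print(p,np.degrees(p[2]),f(p).round(1)); print(T(p,[-70,82,79]))
print(proj(c,T(p,[[-70,82,80],[-70,82,92]])).round(1).tolist())
crop=cv2.resize(im[180:240,260:330],(700,600),interpolation=cv2.INTER_CUBIC)
cv2.imwrite('pics/nut1.png',cv2.convertScaleAbs(crop,alpha=2.0))
# predicted hex corners for several q
for q in (0,.2,.4):
    a=np.radians(90-60*np.arange(6)-30)-q
    print(q,((proj(c,T(p,np.c_[-70+13.86*np.cos(a),82+13.86*np.sin(a),np.full(6,80)]))-[260,180])*10).round().astype(int).tolist())
E
```

```text
[0.63695364 0.0860243  0.35334519] 20.245188197542706 [-3.2  0.5  5.8  0.8 -2.8  0.3]
[[0.54290308 0.1387357  0.079     ]]
[[295.8, 213.4], [297.5, 218.8]]
0 [[477, 236], [503, 376], [386, 472], [242, 431], [211, 292], [329, 193]]
0.2 [[494, 259], [490, 402], [356, 475], [224, 408], [224, 265], [360, 189]]
0.4 [[506, 285], [471, 426], [326, 473], [211, 383], [242, 241], [391, 191]]
```

View pics/nut1.png

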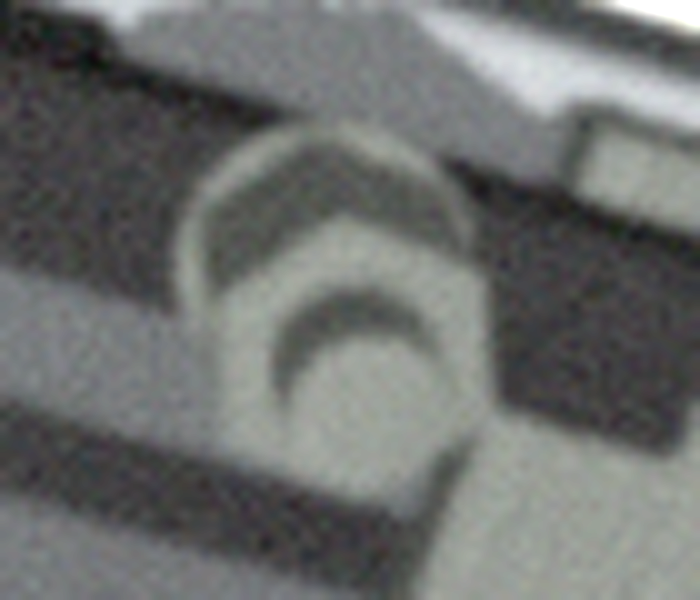

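The crop shows the hex top with corners at about (340,215), (485,270), (490,410) and (215,290), so q is about 0.13 and flat normals lie near 43° world. The nut is at about (0.544, 0.136). Moving over it and down.

drive_tool(increments=[[[18, 3, -15], [0, 0, 6], 1], [[18, 3, -20], [0, 0, 0], 1], [[0, 0, -30], [0, 0, 0], 1], [[0, 0, -25], [0, 0, 0], 1], [[0, 0, -16], [0, 0, 0], 1], [[0, 0, 0], [0, 0, 0], 1], [[0, 0, 0], [0, 0, 0], 1]])

```text
clock: 4.13
eef_pos: [0.5426, 0.1367, 0.0895]
tool_rot: [0.398, 0.917, 0.0, 0.0]
ft_force: [-0.1, 0.1, 0.3]
grip_width: 0.0855
grasp_force: 0.0
```

drive_tool(increments=[[[1, 0, -10], [0, 0, 0], 1], [[0, 0, 0], [0, 0, 0], 0], [[0, 0, 0], [0, 0, 0], 0], [[0, 0, 0], [0, 0, 0], 0], [[0, 0, 0], [0, 0, 0], 0], [[0, 0, 0], [0, 0, 0], 0], [[0, 0, 0], [0, 0, 0], 0], [[0, 0, 0], [0, 0, 0], 0]])

```text
clock: 4.8
eef_pos: [0.5439, 0.1364, 0.0786]
tool_rot: [0.398, 0.917, -0.0, 0.0]
ft_force: [-2.3, -0.9, 4.6]
grip_width: 0.0226
grasp_force: 59.8
```

drive_tool(increments=[[[0, 0, 0], [0, 0, -7], 0], [[0, 0, 0], [0, 0, -7], 0], [[0, 0, 0], [0, 0, -7], 0], [[0, 0, 0], [0, 0, -7], 0], [[0, 0, 0], [0, 0, -7], 0], [[0, 0, 0], [0, 0, -7], 0], [[0, 0, 0], [0, 0, -7], 0], [[0, 0, 0], [0, 0, -7], 0]])

```text
clock: 5.47
eef_pos: [0.5439, 0.1363, 0.0786]
tool_rot: [0.784, 0.621, -0.0, 0.0]
ft_force: [-2.4, -1.2, 5.4]
grip_width: 0.0223
grasp_force: 59.9
```

```bash
python3 - <<'E'
from h import *
o=get_obs();print(o["eef_pos"],o["tool_rot"],o["ft_force"],o["ft_torque"],o["joint_pos"].round(3),o["grip_width"])
E
```

```text
[0.54392182 0.13633648 0.07860234] [ 7.83741686e-01  6.21086813e-01 -9.54474170e-05  3.61727617e-04] [-2.39536638 -1.24667114  5.43773638] [-0.32356787  0.44020136  0.28182759] [ 2.460e-01  4.880e-01 -1.030e-01  9.790e-01 -1.000e-03  2.047e+00] 0.02225925880198845
```

drive_tool(increments=[[[0, 0, 0], [0, 0, -6], 0], [[0, 0, 0], [0, 0, -6], 0], [[0, 0, 0], [0, 0, -4], 0], [[0, 0, 0], [0, 0, 0], 0]])

```text
clock: 5.8
eef_pos: [0.5439, 0.1363, 0.0786]
tool_rot: [0.862, 0.508, -0.0, 0.0]
ft_force: [-2.1, -1.8, 5.4]
grip_width: 0.0224
grasp_force: 59.9
```

```bash
python3 - <<'E'
from h import *
o=get_obs();print(o["eef_pos"],o["tool_rot"],o["ft_force"],o["ft_torque"],o["joint_pos"].round(3),o["grip_width"])
E
```

```text
[0.54392935 0.13632424 0.07860803] [ 8.61551249e-01  5.07670453e-01 -5.57606501e-05  3.91983798e-04] [-2.0968731  -1.83771949  5.41701077] [-0.41503889  0.45276893  0.24289954] [ 2.460e-01  4.880e-01 -1.030e-01  9.790e-01 -1.000e-03  2.323e+00] 0.022403028296311522
```

drive_tool(increments=[[[0, 0, 0], [0, 0, -4], 0], [[0, 0, 0], [0, 0, -3], 0], [[0, 0, 0], [0, 0, 0], 0]])

```text
clock: 6.05
eef_pos: [0.5444, 0.1371, 0.0787]
tool_rot: [0.89, 0.456, 0.001, 0.0]
ft_force: [-1.8, -0.6, 7.0]
grip_width: 0.023
grasp_force: 75.3
```

```bash
python3 - <<'E'
from h import *
o=get_obs();print(o["eef_pos"],o["tool_rot"],o["ft_force"],o["ft_torque"],o["joint_pos"].round(3),o["grip_width"])
E
```

```text
[0.5444422  0.13707831 0.07868866] [8.89957121e-01 4.56043579e-01 7.45885533e-04 1.45854250e-04] [-1.80628387 -0.59788109  7.01287754] [-0.02949352  0.2258431   1.3901448 ] [ 0.247  0.488 -0.103  0.978  0.     2.441] 0.023017107159749008
```

drive_tool(increments=[[[0, 0, 0], [0, 0, 0], 1], [[0, 0, 0], [0, 0, 0], 1], [[0, 0, 0], [0, 0, 0], 1], [[0, 0, 0], [0, 0, 0], 1], [[0, 0, 12], [0, 0, 0], 1], [[-7, 0, 35], [0, 0, 7], 1], [[-13, -3, 40], [0, 0, 7], 1], [[-15, -3, 25], [0, 0, 7], 1]])

```text
clock: 6.72
eef_pos: [0.5101, 0.1308, 0.1921]
tool_rot: [0.791, 0.612, 0.001, 0.001]
ft_force: [0.7, 1.5, 0.7]
grip_width: 0.0859
grasp_force: 0.0
```

```bash
python3 - <<'E'
from h import *
o=get_obs();print(o["clock"],o["eef_pos"],o["tool_rot"],o["ft_force"])
c=camera("wrist"); p=[.6376,.0829,.346]
im=c["image"][:,:,::-1]
u,v=proj(c,T(p,[-70,82,80]))[0].astype(int); print(u,v)
x0,y0=u-35,v-30
crop=cv2.resize(im[y0:y0+60,x0:x0+70],(700,600),interpolation=cv2.INTER_CUBIC)
cv2.imwrite('pics/nut2.png',cv2.convertScaleAbs(crop,alpha=2.0))
for q in (1.15,1.35):
    a=np.radians(90-60*np.arange(6)-30)-q
    print(q,((proj(c,T(p,np.c_[-70+13.86*np.cos(a),82+13.86*np.sin(a),np.full(6,80)]))-[x0,y0])*10).round().astype(int).tolist())
y=np.array([40,4,-8,-20,-32,-44])
for ph in (None,):
    print(T(p,[[-35,40,370],[-35,40,301],[-35,4,301]]).round(4).tolist())
E
```

```text
6.7167 [0.51014863 0.13080379 0.19211006] [7.91083966e-01 6.11705684e-01 1.37932850e-03 6.42321948e-04] [0.66868802 1.48851088 0.71875382]
293 180
1.15 [[497, 232], [484, 382], [345, 452], [217, 375], [225, 225], [366, 151]]
1.35 [[507, 260], [464, 405], [315, 448], [205, 348], [245, 200], [398, 155]]
[[0.5911, 0.1087, 0.37], [0.5911, 0.1087, 0.301], [0.6033, 0.0748, 0.301]]
```

View pics/nut2.png

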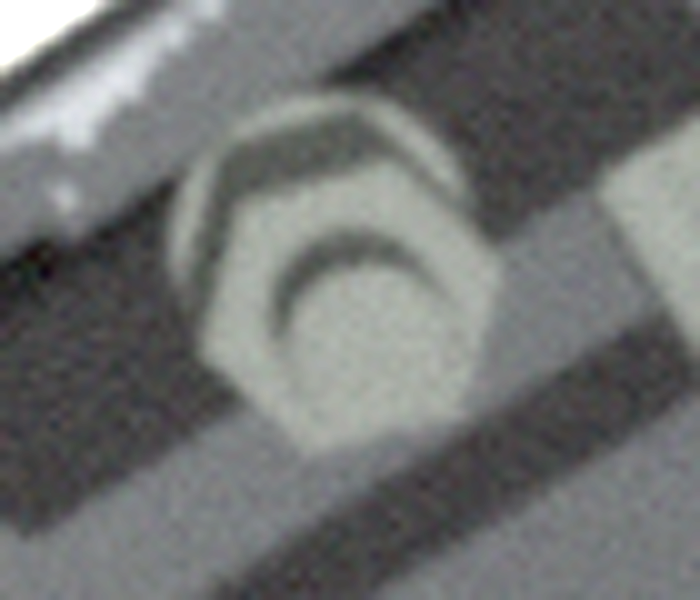

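The nut corners at (240,195), (395,155), (500,262), (465,410), (315,450) and (200,350) match q = 1.35, so it is tight and the pose fit is confirmed. Next is the catch.

drive_tool(increments=[[[0, 0, 36], [0, 0, 6.9], 0], [[0, 0, 36], [0, 0, 6.9], 0], [[0, 0, 36], [0, 0, 6.9], 0], [[0, 0, 36], [0, 0, 6.9], 0], [[0, 0, 36], [0, 0, 6.9], 0], [[27, -7, 0], [0, 0, 0], 0], [[27, -7, 0], [0, 0, 0], 0], [[27, -8, 0], [0, 0, 0], 0]])

```text
clock: 7.43
eef_pos: [0.5912, 0.1087, 0.3706]
tool_rot: [0.576, 0.817, 0.001, 0.001]
ft_force: [1.1, 0.1, -0.1]
grip_width: 0.0001
grasp_force: 0.0
```

drive_tool(increments=[[[0, 0, -30], [0, 0, 0], 0], [[0, 0, 0], [0, 0, 0], 0]])

```text
clock: 7.6
eef_pos: [0.5889, 0.1075, 0.3312]
tool_rot: [0.577, 0.817, -0.005, -0.005]
ft_force: [-1.1, 0.2, -2.7]
grip_width: 0.0001
grasp_force: 0.0
```

```bash
python3 - <<'E'
from h import *
o=get_obs();print(o["clock"],o["eef_pos"],o["tool_rot"],o["ft_force"],o["grip_width"])
c=camera("side"); save(c,'s2.png'); p=[.6376,.0829,.346]
print(proj(c,T(p,[[-35,-18,295],[-35,0,261]])).round(1).tolist(), proj(c,o["eef_pos"]))
im=c["image"][:,:,::-1][100:230,150:320]; cv2.imwrite('pics/s2.png',cv2.resize(im,(680,520),interpolation=cv2.INTER_CUBIC))
E
```

```text
7.6 [0.58893019 0.10751375 0.33121059] [ 0.57730445  0.81650006 -0.00491647 -0.00480124] [-1.10219466  0.20445955 -2.7315332 ] 0.00010800712667176376
[[226.8, 172.3], [226.6, 185.4]] [[224.06227235 172.95970018]]
```

View pics/s2.png

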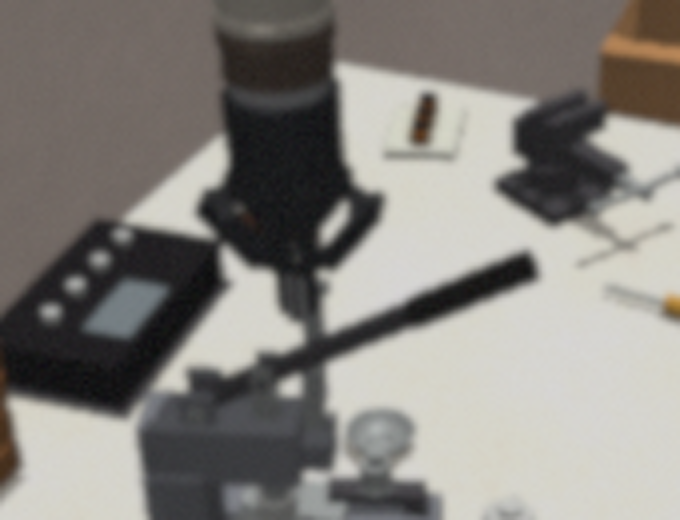

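The view shows the closed fingers at about (293,295) in the crop, left of the catch arm at (315,340), with the lever running below. Lowering next.

drive_tool(increments=[[[0, 0, -30], [0, 0, 0], 0], [[0, 0, -8], [0, 0, 0], 0], [[0, 0, 0], [0, 0, 0], 0], [[0, 0, 0], [0, 0, 0], 0]])

```text
clock: 7.98
eef_pos: [0.5897, 0.1089, 0.3027]
tool_rot: [0.576, 0.817, 0.0, 0.0]
ft_force: [-0.2, -0.1, -0.7]
grip_width: 0.0003
grasp_force: 0.0
```

drive_tool(increments=[[[7, -17, 0], [0, 0, 0], 0], [[7, -17, 0], [0, 0, 0], 0], [[3, -9, 0], [0, 0, 0], 0], [[3, -9, 0], [0, 0, 0], 0], [[5, -13, -2], [0, 0, 0], 0], [[5, -13, -2], [0, 0, 0], 0], [[0, 0, 0], [0, 0, 0], 0]])

```text
clock: 8.57
eef_pos: [0.6208, 0.0281, 0.2967]
tool_rot: [0.577, 0.816, -0.001, 0.0]
ft_force: [-1.3, -0.4, 0.4]
grip_width: -0.0
grasp_force: 0.0
```

drive_tool(increments=[[[4, -11, -8], [0, 0, 0], 0], [[4, -11, -8], [0, 0, 0], 0], [[3, -9, -11], [0, 0, 0], 0], [[3, -9, -11], [0, 0, 0], 0], [[2, -6, -13], [0, 0, 0], 0], [[2, -6, -13], [0, 0, 0], 0], [[1, -3, -11], [0, 0, 0], 0], [[0, 0, 0], [0, 0, 0], 0]])

```text
clock: 9.23
eef_pos: [0.6376, -0.0256, 0.2183]
tool_rot: [0.577, 0.817, -0.002, -0.002]
ft_force: [-0.8, 0.2, -0.9]
grip_width: -0.0002
grasp_force: 0.0
```

drive_tool(increments=[[[1, -2, -5], [0, 0, 0], 0], [[0, 0, -5], [0, 0, 0], 0], [[0, 0, 0], [0, 0, 0], 0], [[0, 0, 0], [0, 0, 0], 0]])

```text
clock: 9.57
eef_pos: [0.6402, -0.0262, 0.2125]
tool_rot: [0.576, 0.817, 0.0, 0.0]
ft_force: [0.5, -0.6, 0.4]
grip_width: 0.0001
grasp_force: 0.0
```

```bash
python3 - <<'E'
from h import *
c=camera("side"); im=c["image"][:,:,::-1][100:230,150:320]; cv2.imwrite('pics/s3.png',cv2.resize(im,(680,520),interpolation=cv2.INTER_CUBIC))
E
```

```text
(no output)
```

View pics/s3.png

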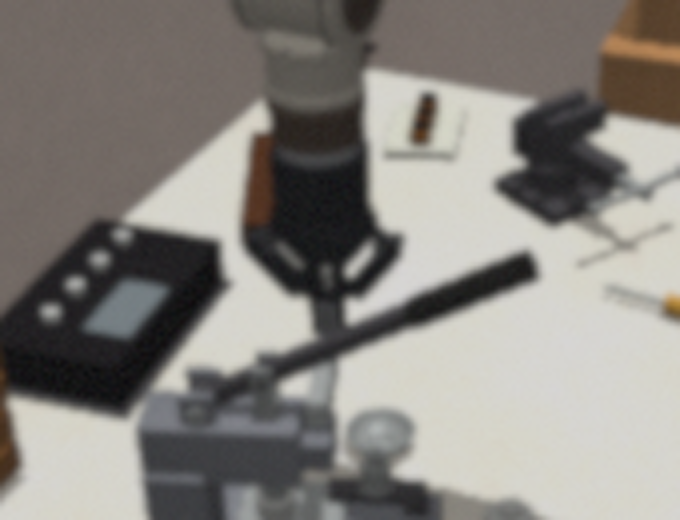

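The catch arm now shows at about (323,380) in the crop, lying away behind the lever under the fingertips. I'll feel for the stop.

drive_tool(increments=[[[0, 0, -4], [0, 0, 0], 0], [[0, 0, -3], [0, 0, 0], 0], [[0, 0, 0], [0, 0, 0], 0]])

```text
clock: 9.87
eef_pos: [0.6407, -0.0262, 0.2063]
tool_rot: [0.576, 0.817, 0.001, 0.001]
ft_force: [-0.2, -0.6, 2.9]
grip_width: 0.0002
grasp_force: 1.2
```

```bash
python3 - <<'E'
from h import *
c=camera("side");p=[.6376,.0829,.346]
for ph in (1.0,1.2,1.45): print(ph,((proj(c,T(p,[[-35,-6-112.6*np.sin(.107+ph),183+112.6*np.cos(.107+ph)],[-35,-6,183]]))-[150,100])*4).round().tolist())
print(get_obs()["ft_force"])
E
```

```text
1.0 [[327.0, 292.0], [313.0, 420.0]]
1.2 [[329.0, 308.0], [313.0, 420.0]]
1.45 [[331.0, 333.0], [313.0, 420.0]]
[0.83087868 0.35413984 3.21906137]
```

drive_tool(increments=[[[0, 0, -3], [0, 0, 0], 0], [[0, 0, 0], [0, 0, 0], 0]])

```text
clock: 10.08
eef_pos: [0.6409, -0.0262, 0.2056]
tool_rot: [0.576, 0.817, 0.001, 0.002]
ft_force: [-3.6, 0.0, 11.0]
grip_width: 0.0001
grasp_force: 5.4
```

The catch is at its end stop (11 N). Next is the lever handle.

drive_tool(increments=[[[0, 0, 20], [0, 0, 0], 0], [[0, 0, 36], [0, 0, 7], 0], [[-15, -5, 36], [0, 0, 7], 0], [[-15, -5, 36], [0, 0, 7], 0], [[-15, -5, 36], [0, 0, 7], 0], [[-15, -5, 36], [0, 0, 7], 0], [[-15, -5, 0], [0, 0, 7], 0], [[-24, 27, 0], [0, 0, 7], 0]])

```text
clock: 10.75
eef_pos: [0.5426, -0.0281, 0.4043]
tool_rot: [0.186, 0.983, -0.001, 0.003]
ft_force: [-0.6, 1.5, -0.6]
grip_width: -0.0002
grasp_force: 0.0
```

drive_tool(increments=[[[-24, 27, 0], [0, 0, 7], 0.7], [[-24, 27, 0], [0, 0, 7], 0.7], [[0, 0, 0], [0, 0, 7], 0.7], [[0, 0, 0], [0, 0, 7], 0.7], [[0, 0, 0], [0, 0, 7], 0.7], [[0, 0, 0], [0, 0, 6], 0.7], [[0, 0, 0], [0, 0, 0], 0.7]])

```text
clock: 11.33
eef_pos: [0.4929, 0.0299, 0.4021]
tool_rot: [-0.171, 0.985, 0.0, -0.0]
ft_force: [-0.7, 0.1, 0.2]
grip_width: 0.0597
grasp_force: 0.0
```

drive_tool(increments=[[[0, 1, -30], [0, 0, 0], 0.7], [[1, 0, -30], [0, 0, 0], 0.7], [[0, 0, -20], [0, 0, 0], 0.7], [[0, 0, -10], [0, 0, 0], 0.7], [[0, 0, 0], [0, 0, 0], 0.7], [[0, 0, 0], [0, 0, 0], 0.7]])

```text
clock: 11.83
eef_pos: [0.4938, 0.0307, 0.312]
tool_rot: [-0.169, 0.986, 0.0, -0.001]
ft_force: [0.7, -0.3, 1.1]
grip_width: 0.0598
grasp_force: 0.0
```

```bash
python3 - <<'E'
from h import *
c=camera("side"); im=c["image"][:,:,::-1][100:230,150:320]; cv2.imwrite('pics/s4.png',cv2.resize(im,(680,520),interpolation=cv2.INTER_CUBIC))
p=[.6376,.0829,.346]
t0=np.arctan2(108,203)
# arc, press frame -> world increments for lever steps of 0.07 rad
A=np.arange(0,.5,.07); H=np.array([hand(a) for a in A]); W=T(p,H)*1000
print(np.diff(W,axis=0).round(1).tolist()); print(T(p,hand(.49)), "axis per 4deg:", (np.array([-np.sin(p[2]),np.cos(p[2])])*4).round(2))
E
```

```text
[[-6.6, -2.4, -14.5], [-5.7, -2.0, -14.9], [-4.7, -1.7, -15.3], [-3.7, -1.3, -15.6], [-2.6, -0.9, -15.9], [-1.6, -0.6, -16.0], [-0.5, -0.2, -16.1]]
[[0.4682675  0.02185528 0.20475483]] axis per 4deg: [-1.36  3.76]
```

View pics/s4.png

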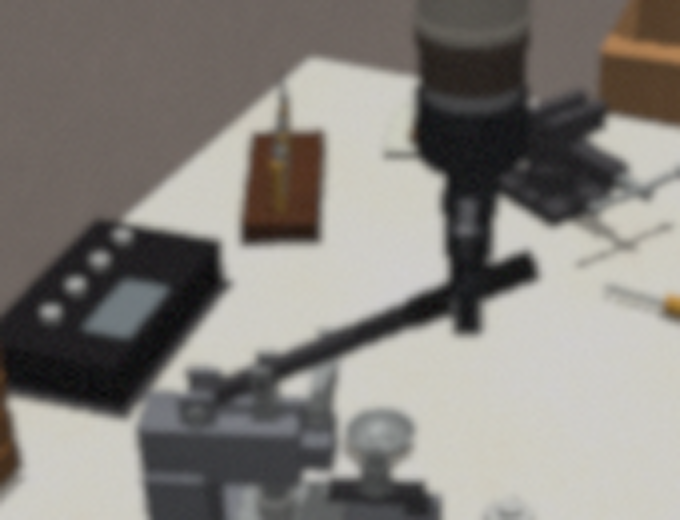

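The catch lies out at about (325,350) and the fingers straddle the handle at about (467,290). Gripping.

drive_tool(increments=[[[0, 0, 0], [0, 0, 0], 0], [[0, 0, 0], [0, 0, 0], 0], [[0, 0, 0], [0, 0, 0], 0], [[0, 0, 0], [0, 0, 0], 0], [[0, 0, 0], [0, 0, 0], 0]])

```text
clock: 12.3
eef_pos: [0.4942, 0.0314, 0.3134]
tool_rot: [-0.17, 0.985, 0.001, 0.001]
ft_force: [-2.4, 3.0, 3.6]
grip_width: 0.0225
grasp_force: 58.5
```

drive_tool(increments=[[[-7, -2, -14], [1.4, -3.8, 0], 0], [[-6, -2, -15], [1.4, -3.8, 0], 0], [[-5, -2, -15], [1.4, -3.8, 0], 0], [[-4, -1, -16], [1.4, -3.8, 0], 0], [[0, 0, 0], [0, 0, 0], 0]])

```text
clock: 12.72
eef_pos: [0.4728, 0.0238, 0.2509]
tool_rot: [-0.168, 0.975, 0.026, 0.144]
ft_force: [8.9, 4.3, 3.6]
grip_width: 0.0223
grasp_force: 63.1
```

drive_tool(increments=[[[-2, -1, -16], [1.4, -3.8, 0], 0], [[-1, 0, -16], [1.4, -3.8, 0], 0], [[0, 0, -8], [0.7, -1.9, 0], 0], [[0, 0, 0], [0, 0, 0], 0]])

```text
clock: 13.05
eef_pos: [0.4687, 0.0223, 0.2126]
tool_rot: [-0.165, 0.959, 0.041, 0.226]
ft_force: [-3.4, 0.9, 7.0]
grip_width: 0.0221
grasp_force: 63.9
```

drive_tool(increments=[[[0, 0, -5], [0.7, -1.9, 0], 0], [[0, 0, -4], [0, 0, 0], 0], [[0, 0, 0], [0, 0, 0], 0], [[0, 0, 0], [0, 0, 0], 0]])

```text
clock: 13.38
eef_pos: [0.4687, 0.0223, 0.2046]
tool_rot: [-0.165, 0.955, 0.044, 0.241]
ft_force: [-10.6, -0.7, 12.6]
grip_width: 0.0225
grasp_force: 64.8
```

drive_tool(increments=[[[-1, 0, -3], [0, 0, 0], 0], [[0, 0, 0], [0, 0, 0], 0], [[0, 0, 0], [0, 0, 0], 0]])

```text
clock: 13.63
eef_pos: [0.4687, 0.0224, 0.2031]
tool_rot: [-0.165, 0.955, 0.044, 0.243]
ft_force: [-13.6, -1.0, 18.1]
grip_width: 0.022
grasp_force: 65.5
```

drive_tool(increments=[[[-3, -1, -2], [0, 0, 0], 0], [[0, 0, 0], [0, 0, 0], 0], [[0, 0, 0], [0, 0, 0], 0]])

```text
clock: 13.88
eef_pos: [0.4686, 0.0223, 0.2034]
tool_rot: [-0.166, 0.954, 0.044, 0.246]
ft_force: [-5.8, 1.8, 16.3]
grip_width: 0.022
grasp_force: 64.7
```

```bash
python3 - <<'E'
from h import *
c=camera("side"); im=c["image"][:,:,::-1][120:270,170:320]; p=[.6376,.0829,.346]; cv2.imwrite('pics/s5.png',cv2.resize(im,(600,600),interpolation=cv2.INTER_CUBIC))
for a in (.43,.49): print(((proj(c,T(p,[hand(a,280),hand(a,0),hand(a,230),hand(a,150)]))-[170,120])*4).round().tolist())
o=get_obs();print(o["ft_force"],o["ft_torque"])
E
```

```text
[[491.0, 314.0], [119.0, 318.0], [423.0, 315.0], [316.0, 316.0]]
[[490.0, 332.0], [119.0, 318.0], [423.0, 329.0], [317.0, 325.0]]
[-4.68437215  2.7613201  16.4418254 ] [ 0.79569263 -0.04075778  0.31890816]
```

View pics/s5.png

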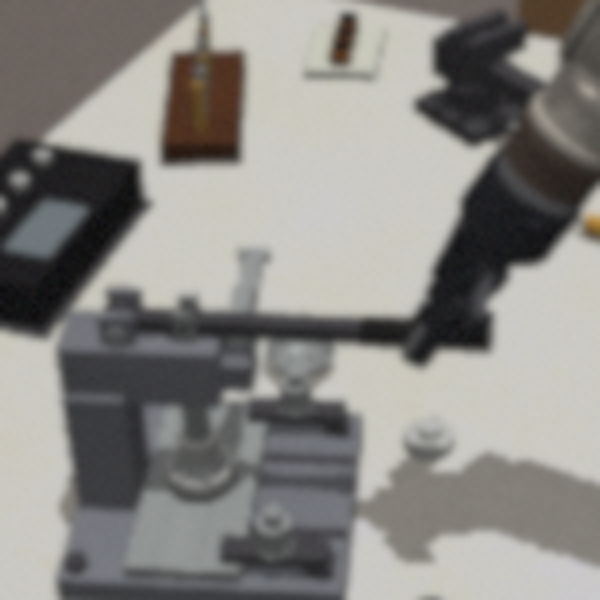

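The lever is level, with its tip at about (490,332) as predicted for 0.49, and the catch is out at (250,255). One firmer push will confirm the stop.

drive_tool(increments=[[[-1, 0, -3], [0, 0, 0], 0], [[0, 0, 0], [0, 0, 0], 0], [[0, 0, 0], [0, 0, 0], 0]])

```text
clock: 14.18
eef_pos: [0.4687, 0.0223, 0.2019]
tool_rot: [-0.166, 0.954, 0.044, 0.248]
ft_force: [-8.7, 1.2, 22.2]
grip_width: 0.0227
grasp_force: 65.6
```

```bash
python3 -c "
from workcell import *
print(get_obs()['ft_force']); print(job_done())"
```

```text
[-8.733808    1.23747643 22.19979884]
the job is handed in; nothing more can be done
None
```

I tightened the left nut to its stop and flipped the catch fully out to the right. The lever is held down level against its stop at about 22 N, so the back should be fully home, going by the lever; I handed the job in at 14.2 s.

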